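# Take the lockout padlock off the bench hasp

### The arm

A 6-joint arm with a two-finger parallel gripper is mounted at the origin on the work surface. World frame = base frame: x ahead of the robot, y to its left, z up, the work surface at z = 0. Lengths are in mm, angles in rad, forces in N, time in s.
With the tool pointing down it reaches from about 350 to 875 mm from the base axis. Payload 4.2 kg.
Tool frame: the origin (TCP) lies between the finger pads; the fingertips stand 17 mm ahead of it and the grasp point (between the pads) lies 2 mm behind it; z points along the fingers, y is the line along which they close (so a half turn about z gives the same grasp; the last joint's range is limited). The gripper opens to 85 mm and grips with 20 to 120 N. Pads are 22 mm wide; open, the fingers measure 114 mm over their backs; the gripper's body (76 mm by 85 mm) begins 54 mm behind the grasp point. The pads swing forward as they close: fully open they stand 13 mm farther back than shut.
Start: joints at [1.419, 0.385, 0.008, 0, -1.194, -0.259], TCP at [249.556, 572.993, 248.312] pointing down, gripper open.
Joint ranges: [-3.14, 3.14], [-1.21, 2.06], [-1.07, 1.41], [-3.16, 2.05], [-2.99, -0.16], [-3.1, 3.1]. Speed limits (rad/s): [2.79, 2.79, 3.14, 3.14, 3.14, 3.14].

### API

Orientations are given as a unit quaternion [x, y, z, w].
In Python, from bench import arm gives the robot as it stands.
- The arm moves only by the tool send_path, called after "Request:" as name(argument=value, ...), one argument or row to a line, values as JSON. Schema: {"type":"object","properties":{"steps":{"type":"array","items":{"type":"array","items":{"type":"array","items":{"type":"number"},"minItems":6,"maxItems":6},"minItems":1,"maxItems":10},"minItems":1,"maxItems":1},"finger_gap":{"type":"number"},"only":{"type":"string"},"quiet":{"type":"boolean"},"lines":{"type":"string"}},"required":["steps"],"additionalProperties":false}. steps is a list that holds a single list of rows (three levels of brackets), with 1 to 10 rows, each of 6 numbers: dx, dy, dz in normalised numbers (1 is 1000 mm), then a rotation vector rx, ry, rz in a scale on which 1.0 is 90 degrees; each row is the pose to reach, as a shift and turn from the pose commanded when the call began, along the tool's axes at that moment; what a row does not reach only later rows make up. A row lasts 1/10 s, in which the tool goes at most 50 mm and 0.15 rad, less where a joint would pass 70% of its speed; a pose out of reach is approached as far as the arm can. finger_gap is the finger opening in mm, set as the call begins (left out keeps the last). The fingers move at their own pace and stop on an object; the grip force is fixed at half the most. Time passes only in rows, so rows that do not move let the fingers close. The tool returns the time, the measured TCP pose, the force, the opening and the grip force at its end. only (a regular expression) keeps the lines of the reply that match it, lines (a string "A,B") keeps lines A to B, and quiet returns only ok. No shift or turn number may pass 1 either way. Input that does not fit is refused with a message, and nothing moves.
- arm.read_state(): the state, without advancing time (a new reading comes with each control period).
- arm.get_image(name): name is "scene" or "top"; returns the picture (400x640x3 uint8, blue, green, red); there is no depth.
- arm.get_calibration(name): a dict with "K" (3x3 intrinsics, pixels), "D" ([k1, k2, p1, p2, k3] as OpenCV has them; the pictures are not rectified), "rvec" (rotation vector, rad) and "tvec" (3), from world to camera coordinates, as OpenCV has them. Camera axes: x right, y down, z forward; pixel columns grow to the right and rows downward; lengths in mm; the calibration is good to about 2 mm. A picture is of the moment at which its call begins. get_calibration takes no time and is no camera call.
- arm.job_done(): hands the job in; it is judged then, once.
The state is a dict: "clock": time; "joints": joint angles; "joint_vel": joint speeds; "joint_efforts": joint torques, N m; "position": TCP position; "ee_rot": TCP orientation; "contact_force": force on the tool from outside, world axes, zero at the start; "wrist_torque": the same for the moment, N m; "gripper_width": finger opening in mm; "grasp_force": force on a finger pad.
Only numpy, scipy, OpenCV 4.12 (cv2) and the standard library are available. Lean on these libraries where they do the work, as an engineer would, in place of code of your own. Each camera call takes 0.05 s, during which the arm holds its last target. There are 200 camera calls.

### The job

The bench's power is locked out and the padlock is to come off: first bring the isolator's hand lever upright, its neutral position. Then turn the padlock's dial, click by click, until its pointer clicks in facing the index ridge towards the shackle, pull the shackle all the way out, and lift the open padlock straight up off the hasp without forcing it. Finish while still holding it still in the gripper, dial upwards, shackle open, at least 10 cm clear of the bench, with the lever still upright and the mouse, meter and tray left where they lie.

Things in the scene. Friction and masses are not known exactly. Their poses are not given: they have to be found in the camera images.
- isolator: grey box 120 x 70 x 45 mm (x, y, z) fixed to the bench, carrying the hand lever between two steel cheeks on top. Origin: centre of its underside; x is the direction in which the lever swings, y is parallel to the lever's hinge.
- lever_pivot (a point): hinge of the lever, 55 mm above the bench over the middle of the isolator.
- lever_knob (a point): centre of the black ball (28 mm diameter) at the end of the lever, 75 mm from the pivot; the rod below is 12 mm thick. 130 mm above the bench when the lever is upright.
- lever (a joint): angle of the lever: 0 is upright, positive leans the ball to the isolator's +x, negative to its -x; runs from -0.8 to 0.8 rad. It starts leaning to -x and stays where it is left (friction about 0.12 N m, under 2 N at the ball).
- hasp: dark steel block 96 x 90 x 12 mm fixed to the bench, with a nest of rails (tops 20 mm above the bench, outer width 69 mm in y) in which the padlock lies on its back. Origin: centre of the nest, on the bench; axes as the padlock's at the start. In front of the padlock's body stands a steel staple.
- staple (a point): middle of the underside of the staple, a steel arch over the padlock's short shackle leg: 6 mm thick along x, 24 mm wide along y, top 40 mm above the bench; 41 mm in front (-x) of the hasp's origin and 20 mm to its -y. With the shackle in, the leg under it keeps the lock down; with the shackle fully out, the lock lifts straight up.
- lock: padlock, about 0.3 to 0.55 kg, lying on its back in the nest (1 to 2 mm play), dial up: aluminium body 64 x 56 x 30 mm (x, y, z). Origin: centre of the body's underside, 12 mm above the bench at the start; z is up out of the dial face, the shackle sticks out at the -x end. The body can be gripped across its 56 mm width (y) above the rails.
- dial_grip (a point): middle of the dial's white grip bar, on the dial's axis, 8 mm to +x of the lock's origin and 43 mm above its underside. Bar 32 mm long, 10 wide, 16 high (35 to 51 mm above the lock's underside), on a flat black disc of 44 mm diameter. The frame turns with the dial, x along the bar; a narrow low nose, the pointer, sticks out at the bar's -x end.
- dial (a joint): dial angle, positive anticlockwise from above. 0: pointer faces the shackle and the small fixed index ridge on the lock, where it opens. 15 notches a turn (0.419 rad apart), one at 0; let go, it snaps into the nearest. Turning takes up to about 0.06 N m. It starts 2 or 3 notches negative: turn it anticlockwise. In any other notch the shackle is blocked.
- shackle_bow (a point): middle of the shackle's straight end bar (round steel of 8 mm, 28 mm straight along the lock's y), 84 mm in front (-x) of the lock's origin while closed, 15 mm above the lock's underside (27 mm above the bench); free bench below. Legs 32 mm apart inside; 36 mm free in the loop between staple and end bar while closed.
- shackle (a joint): how far the shackle is pulled out, along the lock's -x: 0 closed, 0.028 m fully out (stop). It needs about 3 to 5 N once the dial is at 0 and stays where it is left; clear of the staple above 0.024.
- mouse: black computer mouse 105 x 60 x 34 mm lying on the bench, bystander. Origin: centre of its underside.
- meter: yellow hand multimeter 150 x 75 x 40 mm lying on the bench, bystander. Origin: centre of its underside.
- tray: empty grey parts tray 100 x 140 x 40 mm on the bench, bystander. Origin: centre of its underside.

How it is judged (in metres and radians):
On the way, in this order (a step that is already met when the one before it is completed fails the run):
1. the lever is upright (within 0.13 rad) (value of joint lever between -0.13 and 0.13 rad), for 0.2 s.
2. the dial stands in the opening notch (within 0.14 rad), shackle still in (value of joint dial between -0.14 and 0.14 rad and value of joint shackle below 0.012 m), for 0.2 s.
3. the shackle is pulled out (24 mm or more) with the lock still in its nest (value of joint shackle above 0.024 m and z of lock in the frame of hasp below 0.02 m), for 0.2 s.
At the end, for the whole second after the job is handed in: the gripper holds the padlock (fingers pressing on it) still, its underside at least 100 mm above the bench, dial side up within 0.5 rad, shackle at least 22 mm out, nothing else touching it; the lever is within 0.15 rad of upright (height (world z) of lock above 0.1 m and angle between lock's own z axis and vertical below 0.5 rad and value of joint shackle above 0.022 m and linear speed of lock below 0.03 m/s and contact force between lock and the fingers above 2 N and contact force between lock and hasp below 0.1 N and contact force between lock and isolator below 0.1 N and value of joint lever between -0.15 and 0.15 rad); the arm keeps its last pose, push and grip.
It fails at once if the lock is forced off the hasp, or carried, with its shackle not pulled out (distance of lock from where it was at the start of the episode above 0.03 m and value of joint shackle below 0.02 m).
It fails at once if a bystander is pushed more than 30 mm (distance of any of mouse, meter, tray from where it was at the start of the episode above 0.03 m).
It also fails if it takes over 72 s, if anything falls off the work surface, if the arm or the gripper's body presses on something with over 40 N, if the wrist force passes 120 N, or if a joint passes its speed limit or range.

## Working session

There is one attempt and no reset: what is moved stays moved. The work goes in short steps, Python scripts to look and compute and a tool call to move; the robot and the scene stay as the last step left them, time stands still between calls to the robot, and variables do not carry over. Pictures are saved under pics/ and viewed, at most 10 in all, crops included, and the job is handed in when it is done.

```bash
ls; mkdir -p pics
```

Run:
```python
from bench import arm
import cv2
for n in("top","scene"):
    cv2.imwrite(f"pics/{n}0.png",arm.get_image(n))
    c=arm.get_calibration(n);print(n,c)
s=arm.read_state();print(s["position"],s["ee_rot"],s["clock"])
```

```text
bench.py
pics
top {'K': array([[389.75235215,   0.        , 316.01351058],
       [  0.        , 389.75235215, 201.60262135],
       [  0.        ,   0.        ,   1.        ]]), 'D': array([0.00635637, 0.        , 0.        , 0.        , 0.        ]), 'rvec': array([ 2.13261357, -2.19703421,  0.06183345]), 'tvec': array([ 55.29673162, 572.71231639, 975.23063336])}
scene {'K': array([[393.04873872,   0.        , 320.35276516],
       [  0.        , 393.04873872, 203.23768834],
       [  0.        ,   0.        ,   1.        ]]), 'D': array([-0.05082499,  0.        ,  0.        ,  0.        ,  0.        ]), 'rvec': array([ 2.02830128,  1.74768271, -0.50564159]), 'tvec': array([ -93.58840787, -447.79618461, 1234.57187882])}
[249.35625633 572.57200146 247.33905868] [ 9.78962098e-01 -2.04039899e-01 -1.62599149e-04  9.50965363e-04] 0.1
```

View pics/top0.png

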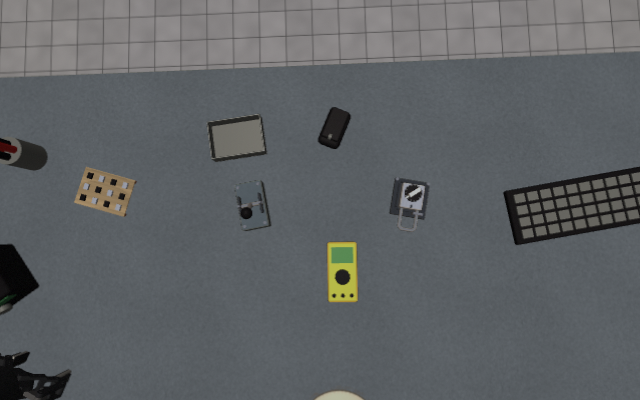

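View pics/scene0.png

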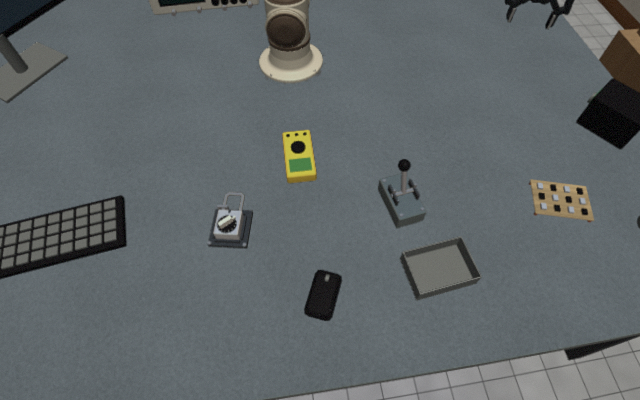

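The top view has the isolator near (252,205) with its knob at (246,213), and the lock near (410,200) with its shackle pointing down, towards the robot. I'll enlarge both in each camera.

Create h.py:
```python
import numpy as np,cv2
from bench import arm
from scipy.spatial.transform import Rotation as R
def px2w(n,u,v,z):
    c=arm.get_calibration(n);p=cv2.undistortPoints(np.array([[[u,v]]],float),c["K"],c["D"])[0,0]
    M=cv2.Rodrigues(c["rvec"])[0];o=-M.T@c["tvec"];d=M.T@np.array([*p,1]);return o+d*(z-o[2])/d[2]
def w2px(n,P):
    c=arm.get_calibration(n);return cv2.projectPoints(np.array(P,float).reshape(-1,3),c["rvec"],c["tvec"],c["K"],c["D"])[0][:,0]
def tool(P,S=None):  # shift in tool axes from measured pose to world point
    s=arm.read_state();return R.from_quat(s["ee_rot"]).inv().apply(np.array(P)-s["position"])
def crops(name,L,k=6,w=66,h=50):
    ims=[]
    for n,u,v in L:
        im=arm.get_image(n)[v-h//2:v+h//2,u-w//2:u+w//2];ims.append(cv2.resize(im,None,fx=k,fy=k,interpolation=cv2.INTER_CUBIC))
    ims=[cv2.hconcat(ims[i:i+2]) for i in range(0,len(ims),2)]
    cv2.imwrite("pics/"+name,cv2.vconcat(ims))
```

```bash
python3 -c "
from h import *
crops('c1.png',[('top',252,205),('top',410,204),('scene',402,190),('scene',230,220)])"
```

```text
(no output)
```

View pics/c1.png

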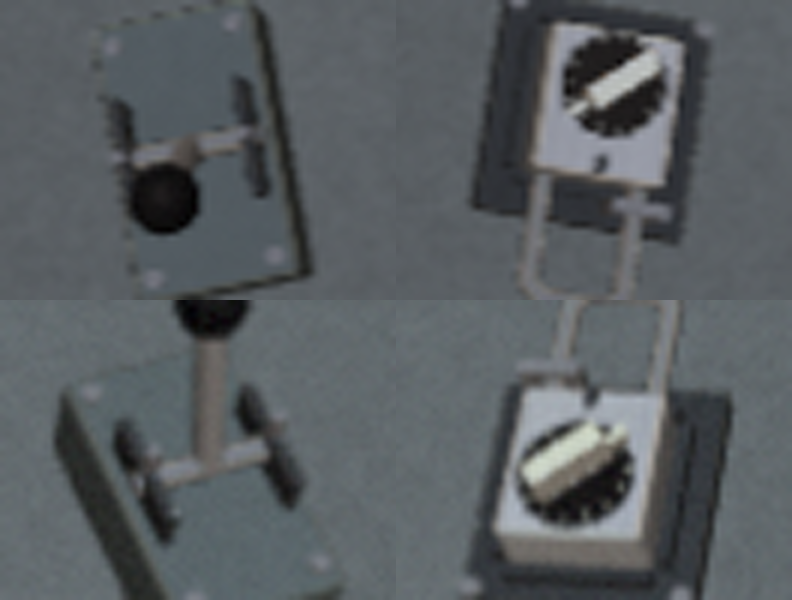

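Isolator: the lid screws bracket the centre at crop (193,149), and the ball at (166,198) leans down in the image, so that is -x. Lock: the body's top corners are at (550,20), (686,38), (665,188) and (530,168), with the disc at (613,85). The pointer is about 50° clockwise of the shackle, so −2 notches.

Create m1.py:
```python
from h import *
T=lambda x,y:(219+x/6,180+y/6); L=lambda x,y:(377+(x-396)/6,179+y/6)
sc=lambda x,y:(369+x/6,165+(y-300)/6); sl=lambda x,y:(197+(x-396)/6,195+(y-300)/6)
np.set_printoptions(precision=1,suppress=True)
q=[px2w("top",*T(*p),45)for p in[(112,45),(232,20),(152,278),(275,253)]];iso=np.mean(q,0)
d=q[0]-q[2]+q[1]-q[3];yi=np.arctan2(d[1],d[0]);print("iso",iso,yi,np.linalg.norm(d)/2,np.linalg.norm(q[0]-q[1]))
R2=lambda a:np.array([[np.cos(a),-np.sin(a),0],[np.sin(a),np.cos(a),0],[0,0,1]])
for a in(-.2,-.3,-.4,-.5,-.6):
    k=iso*[1,1,0]+R2(yi)@[75*np.sin(a),0,55+75*np.cos(a)];print(a,k,w2px("top",k),w2px("scene",k))
print("ball seen",T(166,198),sc(212,303))
b=[px2w("top",*L(*p),42)for p in[(550,20),(686,38),(665,188),(530,168)]];c=np.mean(b,0)
d=b[0]-b[3]+b[1]-b[2];yl=np.arctan2(d[1],d[0]);print("lock",c,yl,np.linalg.norm(b[0]-b[3]),np.linalg.norm(b[0]-b[1]))
print("scene lock corners", [px2w("scene",*sl(*p),42)for p in[(522,385),(666,392),(648,540),(497,538)]])
print("disc",px2w("top",*L(613,85),46),c+R2(yl)@[8,0,0],px2w("scene",*sl(577,473),46))
print("screws scene iso ctr",px2w("scene",*sc(195,469),50))
for n in("top","scene"):print(w2px(n,[c*[1,1,0]+R2(yl)@p for p in([8,0,46],[-84,0,27],[-41,-20,40])]))
```

```bash
python3 m1.py
```

```text
iso [569.5 201.7  45. ] 0.16157824384144706 100.14234458458313 51.87351330968879
-0.2 [554.8 199.4 128.5] [[245.2 208.3]] [[405.4 168.3]]
-0.3 [547.6 198.2 126.7] [[245.9 211.5]] [[403.9 166.3]]
-0.4 [540.7 197.1 124.1] [[246.7 214.5]] [[402.3 164.6]]
-0.5 [534.  196.  120.8] [[247.5 217.4]] [[400.8 163.2]]
-0.6 [527.7 194.9 116.9] [[248.3 220.2]] [[399.4 162.1]]
ball seen (246.66666666666666, 213.0) (404.3333333333333, 165.5)
lock [ 578.7 -203.8   42. ] -0.183847499746695 62.89056549076212 56.89581086832051
scene lock corners [array([ 542.8, -222.8,   42. ]), array([ 554.2, -168.2,   42. ]), array([ 616.8, -177.5,   42. ]), array([ 607.7, -232.7,   42. ])]
disc [ 585.9 -205.5   46. ] [ 586.6 -205.3   42. ] [ 587. -202.   46.]
screws scene iso ctr [567.9 201.   50. ]
[[413.1 192.9]
 [406.5 229.5]
 [417.9 213.6]]
[[225.7 223.9]
 [233.6 194. ]
 [221.1 206.3]]
```

Create t.py:
```python
import sys
from h import *
np.set_printoptions(precision=2,suppress=True)
# target x y z [tool-y world yaw]
a=[float(v) for v in sys.argv[1:]]
s=arm.read_state();r=R.from_quat(s["ee_rot"]);y=r.as_matrix()[:,1];yw=np.arctan2(y[1],y[0])
print("pos",s["position"],"toolz",r.as_matrix()[:,2],"yaw",yw%np.pi,"j6",s["joints"][5],"w",s["gripper_width"],"F",s["contact_force"],"t",s["clock"])
if a:
    print("shift",r.inv().apply(np.array(a[:3])-s["position"]))
    if len(a)>3: print("rz",-((a[3]-yw+np.pi/2)%np.pi-np.pi/2))
```

```bash
python3 t.py 544.5 197.5 200 0.16
```

```text
pos [249.5  572.85 247.93] toolz [-0. -0. -1.] yaw 1.159965525527283 j6 -0.2585871259071023 w 85.59327314157963 F [-0.18  0.73 -0.33] t 0.3
shift [420.35 226.27  48.13]
rz 0.999965525527283
```

The manual's scale: shifts go in shares of 1000 mm and turns go in shares of 90 degrees. Converting my numbers, 420 mm is 0.42, 378 mm is 0.378, 1 rad is 0.6366.

Request:
send_path(
  steps=[
    [[0.042, 0.022, 0, 0, 0, 0.0637], [0.084, 0.045, 0.005, 0, 0, 0.1273], [0.126, 0.068, 0.01, 0, 0, 0.191], [0.168, 0.09, 0.015, 0, 0, 0.2546], [0.21, 0.113, 0.02, 0, 0, 0.3183], [0.252, 0.136, 0.025, 0, 0, 0.382], [0.294, 0.158, 0.03, 0, 0, 0.4456], [0.336, 0.181, 0.035, 0, 0, 0.5093], [0.378, 0.203, 0.042, 0, 0, 0.573], [0.42, 0.226, 0.048, 0, 0, 0.6366]],
  ],
  finger_gap=70,
)

```text
clock: 1.3
position: [545.3, 196.5, 200.2]
ee_rot: [0.76, -0.65, 0.0, -0.0]
contact_force: [-0.3, 0.2, -0.1]
gripper_width: 70.0
grasp_force: 0.0
```

Request:
send_path(
  steps=[
    [[0, 0, 0, 0, 0, 0], [0, 0, 0, 0, 0, 0], [0, 0, 0, 0, 0, 0], [0, 0, 0, 0, 0, 0]],
  ],
)

```text
clock: 1.7
position: [543.9, 199.2, 200.7]
ee_rot: [0.762, -0.648, 0.0, -0.0]
contact_force: [0.2, 0.5, -0.2]
gripper_width: 69.6
grasp_force: 0.0
```

```bash
python3 t.py 544.5 197.5 124 0.16
```

```text
pos [543.85 199.23 200.72] toolz [ 0.  0. -1.] yaw 0.16218986722057904 j6 -0.4684579260958994 w 69.55070464918171 F [ 0.17  0.55 -0.24] t 1.7
shift [ 1.84 -0.31 76.72]
rz 0.0021898672205793446
```

To row units: 77 mm is 0.077, 60 mm is 0.06.

Request:
send_path(
  steps=[
    [[0, 0, 0.02, 0, 0, 0], [0, 0, 0.04, 0, 0, 0], [0, 0, 0.06, 0, 0, 0], [0, 0, 0.077, 0, 0, 0], [0, 0, 0.077, 0, 0, 0]],
  ],
)

```text
clock: 2.2
position: [542.4, 198.5, 121.2]
ee_rot: [0.762, -0.648, -0.001, 0.002]
contact_force: [-0.0, -0.2, -0.2]
gripper_width: 70.0
grasp_force: 0.0
```

Request:
send_path(
  steps=[
    [[0, 0, 0, 0, 0, 0], [0, 0, 0, 0, 0, 0], [0, 0, 0, 0, 0, 0], [0, 0, 0, 0, 0, 0], [0, 0, 0, 0, 0, 0], [0, 0, 0, 0, 0, 0], [0, 0, 0, 0, 0, 0], [0, 0, 0, 0, 0, 0], [0, 0, 0, 0, 0, 0]],
  ],
  finger_gap=0,
)

```text
clock: 3.1
position: [544.7, 198.6, 124.9]
ee_rot: [0.762, -0.648, 0.0, -0.001]
contact_force: [-3.8, 1.7, 5.6]
gripper_width: 25.3
grasp_force: 58.5
```

```bash
python3 t.py 569 201.5 128 0.16
```

```text
pos [544.72 198.62 124.85] toolz [ 0.  0. -1.] yaw 0.16051720114875279 j6 -0.4683315965951631 w 25.27503347332581 F [-3.85  1.72  5.63] t 3.1
shift [  1.04 -24.43  -3.1 ]
rz 0.0005172011487530881
```

To row units: -24.5 mm is -0.0245, -20 mm is -0.02.

Request:
send_path(
  steps=[
    [[0, -0.005, -0.0015, 0, 0, 0], [0, -0.01, -0.003, 0, 0, 0], [0, -0.015, -0.004, 0, 0, 0], [0, -0.02, -0.0045, 0, 0, 0], [0, -0.0245, -0.005, 0, 0, 0], [0, -0.0245, -0.005, 0, 0, 0], [0, -0.0245, -0.005, 0, 0, 0]],
  ],
)

```text
clock: 3.8
position: [568.4, 200.6, 130.9]
ee_rot: [0.762, -0.648, 0.001, 0.001]
contact_force: [-4.2, -1.8, 13.8]
gripper_width: 24.7
grasp_force: 61.1
```

```bash
python3 t.py; python3 -c "
from h import *
crops('c2.png',[('top',252,205),('scene',402,185)])
k=[569.5,201.7,130];print(w2px('top',k),w2px('scene',k))"
```

```text
pos [568.43 200.65 130.89] toolz [ 0. -0. -1.] yaw 0.1612941506699963 j6 -0.44892617676165275 w 24.742918684160834 F [-4.2  -1.81 13.76] t 3.8
[[243.96201771 201.95079871]] [[408.34903596 173.20927401]]
```

View pics/c2.png

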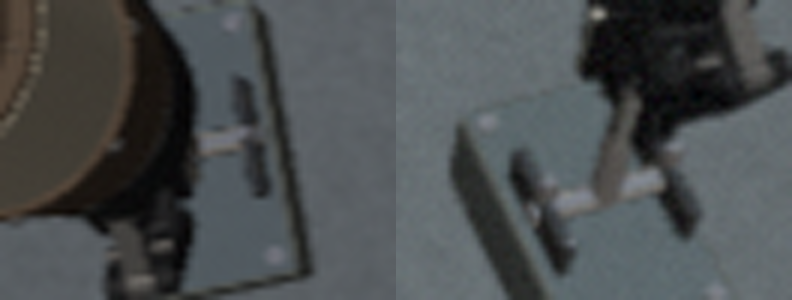

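The arm hides the knob, and the rod appears moved. I'll release, back off and check.

Request:
send_path(
  steps=[
    [[0, 0, 0, 0, 0, 0], [0, 0, 0, 0, 0, 0], [0, 0, 0, 0, 0, 0], [0, 0, 0, 0, 0, 0], [0, 0, 0, 0, 0, 0], [0, 0, 0, 0, 0, 0]],
  ],
  finger_gap=70,
)

```text
clock: 4.5
position: [568.5, 202.0, 128.1]
ee_rot: [0.761, -0.648, -0.0, 0.0]
contact_force: [0.3, -0.2, -0.0]
gripper_width: 70.1
grasp_force: 0.0
```

Request:
send_path(
  steps=[
    [[0, 0, -0.025, 0, 0, 0], [0, 0, -0.05, 0, 0, 0], [0, -0.02, -0.08, 0, 0, 0], [0, -0.06, -0.09, 0, 0, 0], [0, -0.11, -0.09, 0, 0, 0], [0, -0.15, -0.09, 0, 0, 0]],
  ],
)

```text
clock: 5.1
position: [718.6, 226.3, 219.2]
ee_rot: [0.761, -0.648, 0.0, -0.001]
contact_force: [-0.2, 1.8, 0.2]
gripper_width: 70.0
grasp_force: 0.0
```

```bash
python3 t.py; python3 -c "
from h import *
crops('c3.png',[('top',252,205),('scene',402,180)])
iso=np.array([569.5,201.7,0])
for a in(-.2,-.1,0,.1,.2):
    k=iso+[75*np.sin(a)*.987,75*np.sin(a)*.16,55+75*np.cos(a)];print(a,((w2px('top',k)-[219,180])*6),((w2px('scene',k)-[369,155])*6+[396,0]))
print(((w2px('scene',iso+[0,0,55])-[369,155])*6+[396,0]))"
```

```text
pos [718.62 226.27 219.19] toolz [ 0.  0. -1.] yaw 0.16018494864822097 j6 -0.35864073448781286 w 69.9560828353526 F [-0.23  1.76  0.18] t 5.1
-0.2 [[157.25819417 169.92968979]] [[614.18417834  79.97944401]]
-0.1 [[153.3275947  150.84179872]] [[623.23848555  93.83994711]]
0 [[149.77210624 131.70479228]] [[632.09421575 109.25564406]]
0.1 [[146.63571978 112.75733967]] [[640.63939537 126.06044201]]
0.2 [[143.95601455  94.23432047]] [[648.76381772 144.06343385]]
[[596.16027661 225.13116843]]
```

View pics/c3.png

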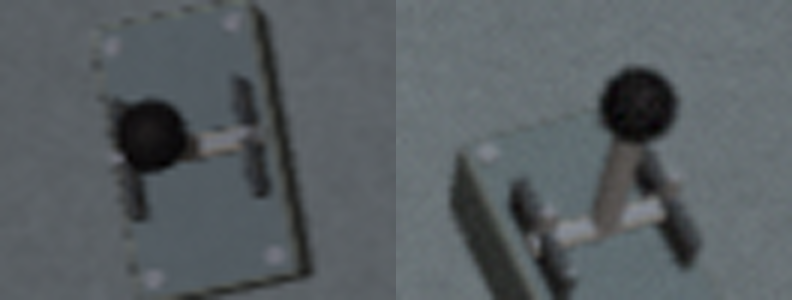

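The lever is upright: the ball is at crop (152,135) in top and (639,105) in scene, which matches about 0 ± 0.03 rad. Next is the dial.

```bash
python3 t.py 586.8 -204 130 0.566
```

```text
pos [719.86 225.95 214.  ] toolz [-0. -0. -1.] yaw 0.15817925436089286 j6 -0.35940392830871554 w 70.03558978776068 F [-0.1  -0.52 -0.74] t 5.2
shift [403.54 198.92  84.9 ]
rz -0.407820745639107
```

To row units: 403 mm is 0.403, 363 mm is 0.363, -0.41 rad is -0.261.

Request:
send_path(
  steps=[
    [[0.04, 0.02, 0, 0, 0, -0.0255], [0.08, 0.04, 0, 0, 0, -0.0509], [0.121, 0.06, 0, 0, 0, -0.0764], [0.161, 0.08, 0, 0, 0, -0.1019], [0.202, 0.1, 0, 0, 0, -0.1273], [0.242, 0.119, 0.01, 0, 0, -0.1528], [0.282, 0.139, 0.03, 0, 0, -0.1846], [0.323, 0.159, 0.05, 0, 0, -0.2101], [0.363, 0.179, 0.07, 0, 0, -0.2355], [0.403, 0.199, 0.085, 0, 0, -0.261]],
  ],
  finger_gap=45,
)

```text
clock: 6.2
position: [582.5, -204.8, 132.4]
ee_rot: [0.878, -0.479, -0.001, 0.0]
contact_force: [1.3, -0.0, 0.0]
gripper_width: 44.9
grasp_force: 0.0
```

Request:
send_path(
  steps=[
    [[0, 0, 0, 0, 0, 0], [0, 0, 0, 0, 0, 0]],
  ],
)

```text
clock: 6.4
position: [583.4, -204.6, 133.1]
ee_rot: [0.877, -0.481, -0.0, 0.0]
contact_force: [0.7, -0.6, 0.7]
gripper_width: 44.8
grasp_force: 0.0
```

```bash
python3 t.py 586.8 -204 68 0.566
```

```text
pos [ 583.4  -204.57  133.09] toolz [-0. -0. -1.] yaw 0.5678530124023382 j6 0.6435750518518093 w 44.81212326856562 F [ 0.69 -0.59  0.71] t 6.4
shift [ 1.37 -3.22 65.09]
rz 0.001853012402338372
```

To row units: 64 mm is 0.064, 55 mm is 0.055.

Request:
send_path(
  steps=[
    [[0.001, -0.003, 0.02, 0, 0, 0], [0.001, -0.003, 0.04, 0, 0, 0], [0.001, -0.003, 0.055, 0, 0, 0], [0.001, -0.003, 0.064, 0, 0, 0], [0.001, -0.003, 0.064, 0, 0, 0], [0.001, -0.003, 0.064, 0, 0, 0]],
  ],
)

```text
clock: 7.0
position: [588.3, -202.3, 70.2]
ee_rot: [0.878, -0.479, 0.001, -0.0]
contact_force: [0.1, 0.1, 0.7]
gripper_width: 45.2
grasp_force: 0.0
```

```bash
python3 t.py 586.8 -204 68
```

```text
pos [ 588.29 -202.32   70.2 ] toolz [ 0. -0. -1.] yaw 0.5713437371279739 j6 0.6423408404087294 w 45.23213007197936 F [0.12 0.09 0.73] t 7.0
shift [0.61 2.16 2.19]
```

Request:
send_path(
  steps=[
    [[0, 0, 0, 0, 0, 0], [0, 0, 0, 0, 0, 0], [0, 0, 0, 0, 0, 0], [0, 0, 0, 0, 0, 0], [0, 0, 0, 0, 0, 0], [0, 0, 0, 0, 0, 0], [0, 0, 0, 0, 0, 0], [0, 0, 0, 0, 0, 0]],
  ],
  finger_gap=0,
)

```text
clock: 7.8
position: [587.8, -203.1, 70.4]
ee_rot: [0.877, -0.48, 0.001, -0.0]
contact_force: [-1.8, 0.6, 4.8]
gripper_width: 8.5
grasp_force: 62.5
```

```bash
python3 t.py 586.8 -204 68
```

```text
pos [ 587.77 -203.06   70.37] toolz [ 0. -0. -1.] yaw 0.5701904692153725 j6 0.6424880788138911 w 8.543496515102584 F [-1.79  0.58  4.79] t 7.8
shift [0.26 1.33 2.37]
```

Gripped with little side force. Next, turn two notches anticlockwise.

To row units: -0.84 rad is -0.5348.

Request:
send_path(
  steps=[
    [[0, 0, 0, 0, 0, -0.0764], [0, 0, 0, 0, 0, -0.1528], [0, 0, 0, 0, 0, -0.2292], [0, 0, 0, 0, 0, -0.3056], [0, 0, 0, 0, 0, -0.382], [0, 0, 0, 0, 0, -0.4584], [0, 0, 0, 0, 0, -0.5348], [0, 0, 0, 0, 0, -0.5348], [0, 0, 0, 0, 0, -0.5348]],
  ],
)

```text
clock: 8.7
position: [587.7, -202.9, 70.3]
ee_rot: [0.997, -0.08, 0.0, 0.0]
contact_force: [-2.7, 1.8, 6.0]
gripper_width: 7.9
grasp_force: 62.6
```

```bash
python3 t.py
```

```text
pos [ 587.72 -202.94   70.33] toolz [ 0. -0. -1.] yaw 1.4106354671506096 j6 1.4828499212266457 w 7.945807364744196 F [-2.73  1.77  5.99] t 8.7
```

Request:
send_path(
  steps=[
    [[0, 0, 0, 0, 0, 0], [0, 0, 0, 0, 0, 0], [0, 0, 0, 0, 0, 0], [0, 0, 0, 0, 0, 0]],
  ],
  finger_gap=50,
)

```text
clock: 9.1
position: [587.4, -202.9, 69.0]
ee_rot: [0.997, -0.08, -0.0, -0.0]
contact_force: [0.6, 1.0, -0.2]
gripper_width: 49.8
grasp_force: 0.0
```

Request:
send_path(
  steps=[
    [[0, 0, -0.04, 0, 0, 0], [0, 0, -0.08, 0, 0, 0], [0, 0, -0.11, 0, 0, 0], [0.04, 0, -0.11, 0, 0, 0], [0.08, 0, -0.11, 0, 0, 0], [0.12, 0, -0.11, 0, 0, 0], [0.12, 0, -0.11, 0, 0, 0]],
  ],
)

```text
clock: 9.8
position: [709.1, -222.5, 176.2]
ee_rot: [0.997, -0.08, -0.0, 0.0]
contact_force: [-0.4, 0.7, -1.0]
gripper_width: 50.0
grasp_force: 0.0
```

```bash
python3 t.py; python3 -c "
from h import *
crops('c4.png',[('top',410,208),('scene',230,212)])"
```

```text
pos [ 709.09 -222.49  176.22] toolz [-0. -0. -1.] yaw 1.4100688431148698 j6 1.497257997758622 w 49.99344412272966 F [-0.41  0.68 -0.96] t 9.8
```

View pics/c4.png

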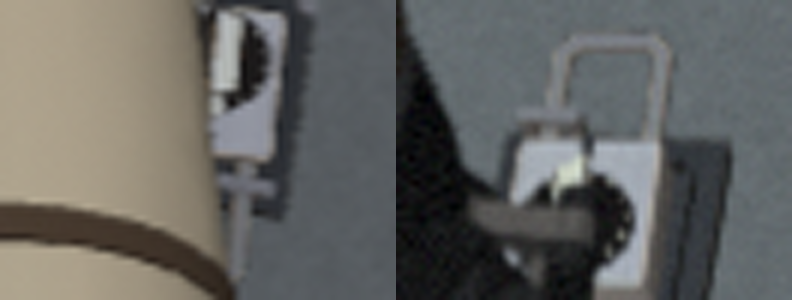

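The dial is in: the bar is parallel to the body and the pointer is at the index, towards the shackle. The bow in the scene crop is at (612,42), i.e. pixel (233,194), as predicted.

```bash
python3 t.py 496.5 -188.5 130 -0.167; python3 -c "
from h import *
print(px2w('scene',233,194,27), px2w('scene',197+(560-396)/6,187+42/6,27),px2w('scene',197+(662-396)/6,187+42/6,27))"
```

```text
pos [ 705.8  -222.05  177.38] toolz [-0.  0. -1.] yaw 1.4097531597644881 j6 1.4971530814545368 w 50.35451450216573 F [-0.51  0.1  -0.98] t 9.9
shift [-211.84    0.45   47.95]
rz -1.5648394938253052
[ 495.77539055 -189.91040102   27.        ] [ 492.6380761 -210.5582869   27.       ] [ 498.78546997 -170.09147147   27.        ]
```

To row units: -212 mm is -0.212, -191 mm is -0.191, 1.4 rad is 0.8913.

Request:
send_path(
  steps=[
    [[-0.021, 0, 0, 0, 0, 0.0891], [-0.042, 0, 0, 0, 0, 0.1783], [-0.064, 0, 0, 0, 0, 0.2674], [-0.085, 0, 0, 0, 0, 0.3565], [-0.106, 0, 0, 0, 0, 0.4456], [-0.127, 0, 0, 0, 0, 0.5348], [-0.148, 0, 0, 0, 0, 0.6239], [-0.17, 0, 0, 0, 0, 0.713], [-0.191, 0, 0.015, 0, 0, 0.8021], [-0.212, 0, 0.03, 0, 0, 0.8913]],
  ],
  finger_gap=30,
)

```text
clock: 10.9
position: [494.7, -188.0, 150.2]
ee_rot: [0.709, -0.706, 0.001, -0.001]
contact_force: [-0.1, -0.4, 0.5]
gripper_width: 30.0
grasp_force: 0.0
```

Request:
send_path(
  steps=[
    [[0, 0, 0, 0, 0, 0.0637], [0, 0, 0.01, 0, 0, 0.1127], [0, 0, 0.02, 0, 0, 0.1127], [0, 0, 0.02, 0, 0, 0.1127]],
  ],
)

```text
clock: 11.3
position: [494.8, -188.0, 128.3]
ee_rot: [-0.646, 0.763, 0.001, -0.001]
contact_force: [-1.3, -0.6, 0.6]
gripper_width: 29.9
grasp_force: 0.0
```

```bash
python3 t.py 496.2 -189 28 -0.167
```

```text
pos [ 494.82 -187.96  128.33] toolz [-0.  0. -1.] yaw 2.9758064319291666 j6 -0.10879990904667262 w 29.942267397909593 F [-1.26 -0.64  0.57] t 11.3
shift [  0.81  -1.81 100.33]
rz 0.001213778339373306
```

To row units: 100 mm is 0.1, 93 mm is 0.093.

Request:
send_path(
  steps=[
    [[0.001, -0.001, 0.03, 0, 0, 0], [0.001, -0.001, 0.055, 0, 0, 0], [0.001, -0.001, 0.075, 0, 0, 0], [0.001, -0.001, 0.085, 0, 0, 0], [0.001, -0.001, 0.093, 0, 0, 0], [0.001, -0.001, 0.1, 0, 0, 0], [0.001, -0.001, 0.1, 0, 0, 0]],
  ],
)

```text
clock: 12.0
position: [497.3, -189.3, 29.0]
ee_rot: [-0.646, 0.764, 0.0, -0.0]
contact_force: [-0.3, 0.0, 1.0]
gripper_width: 29.5
grasp_force: 0.0
```

Request:
send_path(
  steps=[
    [[0, 0, 0, 0, 0, 0], [0, 0, 0, 0, 0, 0], [0, 0, 0, 0, 0, 0], [0, 0, 0, 0, 0, 0], [0, 0, 0, 0, 0, 0], [0, 0, 0, 0, 0, 0], [0, 0, 0, 0, 0, 0]],
  ],
  finger_gap=0,
)

```text
clock: 12.7
position: [496.5, -189.1, 29.5]
ee_rot: [-0.646, 0.764, 0.001, -0.001]
contact_force: [-4.5, 2.8, 4.4]
gripper_width: 5.7
grasp_force: 58.9
```

```bash
python3 t.py
```

```text
pos [ 496.46 -189.13   29.45] toolz [-0.  0. -1.] yaw 2.974600631140552 j6 -0.10813889137105887 w 5.692892019266587 F [-4.45  2.78  4.43] t 12.7
```

To row units: 29 mm is 0.029, 27 mm is 0.027.

Request:
send_path(
  steps=[
    [[0, 0.004, 0, 0, 0, 0], [0, 0.008, 0, 0, 0, 0], [0, 0.012, 0, 0, 0, 0], [0, 0.016, 0, 0, 0, 0], [0, 0.02, 0, 0, 0, 0], [0, 0.024, 0, 0, 0, 0], [0, 0.027, 0, 0, 0, 0], [0, 0.029, 0, 0, 0, 0], [0, 0.029, 0, 0, 0, 0], [0, 0.029, 0, 0, 0, 0]],
  ],
)

```text
clock: 13.7
position: [468.3, -184.4, 29.2]
ee_rot: [-0.646, 0.764, 0.0, -0.0]
contact_force: [2.1, 2.2, 1.5]
gripper_width: 5.5
grasp_force: 58.8
```

```bash
python3 t.py
```

```text
pos [ 468.29 -184.41   29.18] toolz [-0.  0. -1.] yaw 2.974415329161515 j6 -0.11481935827798022 w 5.535995884139019 F [2.09 2.19 1.54] t 13.7
```

To row units: 2 mm is 0.002, 1 mm is 0.001.

Request:
send_path(
  steps=[
    [[0, 0.001, 0, 0, 0, 0], [0, 0.002, 0, 0, 0, 0], [0, 0.002, 0, 0, 0, 0]],
  ],
)

```text
clock: 14.0
position: [467.6, -184.3, 29.4]
ee_rot: [-0.646, 0.764, -0.001, 0.001]
contact_force: [4.2, 1.0, 0.8]
gripper_width: 5.6
grasp_force: 58.7
```

```bash
python3 t.py
```

```text
pos [ 467.63 -184.26   29.43] toolz [ 0. -0. -1.] yaw 2.9748722238247463 j6 -0.11530584168783158 w 5.577466554905503 F [4.22 0.96 0.82] t 14.0
```

Request:
send_path(
  steps=[
    [[0, 0, 0, 0, 0, 0], [0, 0, 0, 0, 0, 0], [0, 0, 0, 0, 0, 0], [0, 0, 0, 0, 0, 0]],
  ],
  finger_gap=32,
)

```text
clock: 14.4
position: [465.8, -184.2, 28.9]
ee_rot: [-0.645, 0.764, 0.001, -0.001]
contact_force: [0.6, -0.4, 0.8]
gripper_width: 32.1
grasp_force: 0.0
```

Request:
send_path(
  steps=[
    [[0, 0, -0.03, 0, 0, 0], [0, 0, -0.07, 0, 0, 0], [0, 0, -0.12, 0, 0, 0], [0, 0.04, -0.14, 0, 0, 0], [0, 0.08, -0.15, 0, 0, 0], [0, 0.08, -0.15, 0, 0, 0]],
  ],
)

```text
clock: 15.0
position: [383.4, -170.3, 180.4]
ee_rot: [-0.645, 0.764, 0.001, 0.0]
contact_force: [1.1, 0.8, -0.6]
gripper_width: 32.0
grasp_force: 0.0
```

```bash
python3 t.py; python3 -c "
from h import *
crops('c5.png',[('top',410,210),('scene',230,208)])"
```

```text
pos [ 383.37 -170.33  180.36] toolz [-0.  0. -1.] yaw 2.9735390790905485 j6 -0.13880999909253014 w 31.96914318365037 F [ 1.12  0.8  -0.65] t 15.0
```

View pics/c5.png

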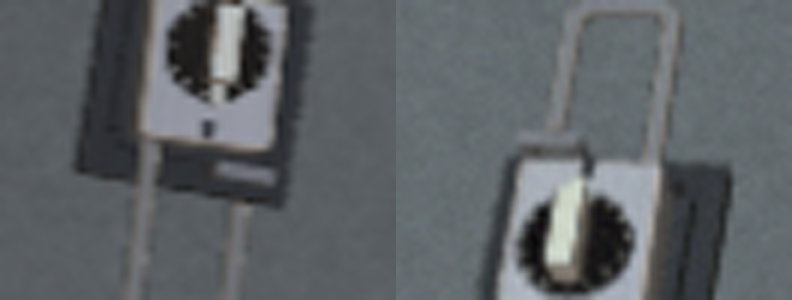

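The shackle is out and the short leg is clear of the staple: in the top crop it starts at y≈205, past the staple at y≈172. Next, grip the body.

```bash
python3 t.py 578.3 -202.5 130 1.404
```

```text
pos [ 387.26 -170.87  179.87] toolz [ 0. -0. -1.] yaw 2.974679517463696 j6 -0.1385640312739203 w 32.260981810269236 F [-0.09 -0.31 -0.03] t 15.1
shift [  -0.54 -193.58   50.09]
rz 1.570679517463696
```

To row units: -195 mm is -0.195, -175 mm is -0.175, -1.4 rad is -0.8913.

Request:
send_path(
  steps=[
    [[0, -0.015, 0, 0, 0, -0.0891], [0, -0.035, 0, 0, 0, -0.1783], [0, -0.055, 0, 0, 0, -0.2674], [0, -0.075, 0, 0, 0, -0.3565], [0, -0.095, 0, 0, 0, -0.4456], [0, -0.115, 0, 0, 0, -0.5348], [0, -0.135, 0, 0, 0, -0.6239], [0, -0.155, 0, 0, 0, -0.713], [0, -0.175, 0.01, 0, 0, -0.8021], [0, -0.195, 0.02, 0, 0, -0.8913]],
  ],
  finger_gap=80,
)

```text
clock: 16.1
position: [581.9, -203.6, 157.7]
ee_rot: [0.986, -0.165, -0.001, 0.0]
contact_force: [-0.7, 0.6, 0.3]
gripper_width: 80.3
grasp_force: 0.0
```

Request:
send_path(
  steps=[
    [[0, 0, 0, 0, 0, -0.0637], [0, 0, 0.01, 0, 0, -0.1089], [0, 0, 0.03, 0, 0, -0.1089], [0, 0, 0.03, 0, 0, -0.1089], [0, 0, 0.03, 0, 0, -0.1089]],
  ],
)

```text
clock: 16.6
position: [580.5, -203.5, 128.2]
ee_rot: [0.997, -0.083, -0.001, 0.0]
contact_force: [0.0, -0.4, 1.0]
gripper_width: 79.8
grasp_force: 0.0
```

```bash
python3 t.py 578.3 -202.5 41 1.404
```

```text
pos [ 580.52 -203.52  128.19] toolz [-0. -0. -1.] yaw 1.4040677058927995 j6 1.477962505872146 w 79.81661680386226 F [ 0.   -0.39  0.97] t 16.6
shift [-2.16 -0.69 87.19]
rz 6.770589279980754e-05
```

To row units: 88 mm is 0.088, 80 mm is 0.08.

Request:
send_path(
  steps=[
    [[-0.002, -0.0005, 0.025, 0, 0, 0], [-0.002, -0.0005, 0.05, 0, 0, 0], [-0.002, -0.0005, 0.07, 0, 0, 0], [-0.002, -0.0005, 0.08, 0, 0, 0], [-0.002, -0.0005, 0.088, 0, 0, 0], [-0.002, -0.0005, 0.088, 0, 0, 0], [-0.002, -0.0005, 0.088, 0, 0, 0]],
  ],
)

```text
clock: 17.3
position: [579.2, -202.6, 42.2]
ee_rot: [0.997, -0.083, 0.001, 0.0]
contact_force: [0.3, 0.3, 0.3]
gripper_width: 80.5
grasp_force: 0.0
```

Request:
send_path(
  steps=[
    [[0, 0, 0, 0, 0, 0], [0, 0, 0, 0, 0, 0], [0, 0, 0, 0, 0, 0], [0, 0, 0, 0, 0, 0], [0, 0, 0, 0, 0, 0], [0, 0, 0, 0, 0, 0]],
  ],
  finger_gap=0,
)

```text
clock: 17.9
position: [579.5, -202.2, 42.8]
ee_rot: [0.997, -0.083, 0.001, -0.0]
contact_force: [-0.7, 2.4, 5.3]
gripper_width: 54.5
grasp_force: 66.3
```

```bash
python3 t.py
```

```text
pos [ 579.55 -202.21   42.8 ] toolz [ 0. -0. -1.] yaw 1.4043822310929122 j6 1.4767451223971666 w 54.48648947104257 F [-0.7   2.41  5.32] t 17.9
```

Gripped the body. Now lift slowly at first, watching the force.

To row units: -10 mm is -0.01, -7 mm is -0.007.

Request:
send_path(
  steps=[
    [[0, 0, -0.002, 0, 0, 0], [0, 0, -0.004, 0, 0, 0], [0, 0, -0.007, 0, 0, 0], [0, 0, -0.01, 0, 0, 0]],
  ],
)

```text
clock: 18.3
position: [578.5, -202.3, 50.7]
ee_rot: [0.997, -0.083, -0.0, -0.0]
contact_force: [3.1, 1.4, -7.0]
gripper_width: 54.4
grasp_force: 64.9
```

```bash
python3 t.py
```

```text
pos [ 578.48 -202.3    50.7 ] toolz [-0.  0. -1.] yaw 1.4036636851956459 j6 1.4767621389354018 w 54.39246095724477 F [ 3.11  1.4  -6.98] t 18.3
```

To row units: -20 mm is -0.02, -12 mm is -0.012.

Request:
send_path(
  steps=[
    [[0, 0, -0.006, 0, 0, 0], [0, 0, -0.012, 0, 0, 0], [0, 0, -0.02, 0, 0, 0]],
  ],
)

```text
clock: 18.6
position: [577.3, -202.7, 71.6]
ee_rot: [0.997, -0.083, -0.001, 0.0]
contact_force: [0.4, 0.1, -4.1]
gripper_width: 54.6
grasp_force: 65.1
```

```bash
python3 t.py
```

```text
pos [ 577.31 -202.68   71.63] toolz [-0.  0. -1.] yaw 1.4038340441941042 j6 1.4770292444930766 w 54.6465893898578 F [ 0.39  0.07 -4.09] t 18.6
```

Request:
send_path(
  steps=[
    [[0, 0, -0.015, 0, 0, 0], [0, 0, -0.03, 0, 0, 0], [0, 0, -0.05, 0, 0, 0], [0, 0, -0.07, 0, 0, 0], [0, 0, -0.09, 0, 0, 0], [0, 0, -0.105, 0, 0, 0], [0, 0, -0.115, 0, 0, 0], [0, 0, -0.12, 0, 0, 0], [0, 0, -0.12, 0, 0, 0], [0, 0, -0.12, 0, 0, 0]],
  ],
)

```text
clock: 19.6
position: [577.8, -202.3, 190.5]
ee_rot: [0.997, -0.083, -0.001, -0.0]
contact_force: [0.3, 0.5, -4.6]
gripper_width: 54.2
grasp_force: 65.2
```

Request:
send_path(
  steps=[
    [[0, 0, 0, 0, 0, 0], [0, 0, 0, 0, 0, 0], [0, 0, 0, 0, 0, 0], [0, 0, 0, 0, 0, 0], [0, 0, 0, 0, 0, 0]],
  ],
)

```text
clock: 20.1
position: [578.4, -202.5, 191.2]
ee_rot: [0.997, -0.083, -0.0, 0.0]
contact_force: [-0.1, -1.1, -4.0]
gripper_width: 54.3
grasp_force: 65.2
```

```bash
python3 t.py; python3 -c "
from h import *
cv2.imwrite('pics/s6.png',cv2.resize(arm.get_image('scene')[110:260,170:450],None,fx=2.8,fy=2.8))"
```

```text
pos [ 578.39 -202.46  191.18] toolz [-0.  0. -1.] yaw 1.4040241150984338 j6 1.4769046365352962 w 54.32026322669649 F [-0.07 -1.05 -4.05] t 20.1
```

View pics/s6.png

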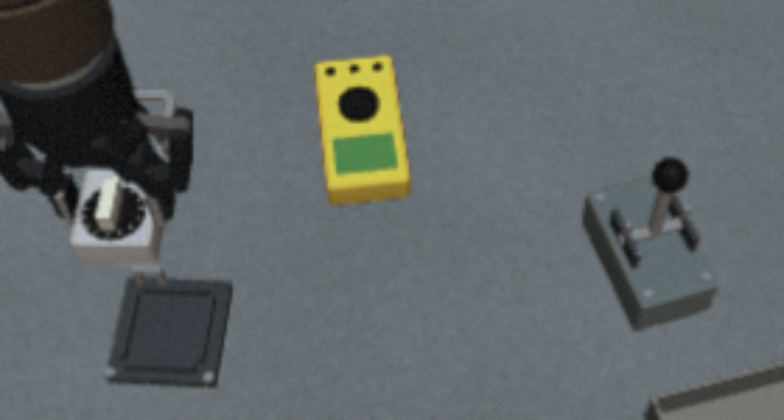

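The picture shows the lock held level with its dial up, around (115,215), shackle out at (160,95), and the empty hasp below at (170,330). The lever is upright at (668,175). Lock underside is about 160 mm up.

```bash
python3 -c "
from bench import arm
print(arm.job_done())"
```

```text
the job is handed in; nothing more can be done
None
```

I handed the job in at about 20 s with the padlock still in the gripper: dial up, shackle out, and about 160 mm above the bench. The lever is upright and nothing came near the mouse, meter or tray; no verdict was shown on hand-in.

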